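Close the cake carrier and tuck its lid under the lip

ROBOT

A 6-joint arm with a two-finger parallel gripper is mounted at the origin on the work surface. World frame = base frame: x ahead of the robot, y to its left, z up, the work surface at z = 0. Lengths are in m, angles in degrees, forces in N, time in s.
With the tool pointing down it reaches from about 0.2 to 0.875 m from the base axis. Payload 3.4 kg.
Tool frame: the origin (TCP) lies on the centre line of the jaws, within the pads' length; the fingertips stand 19 mm ahead of it and the grasp point (between the pads) is the TCP (tips_ahead is the distance from the TCP to the fingertips, in m); z points along the fingers, y is the line along which they close (so a half turn about z gives the same grasp; the last joint's range is limited). The gripper opens to 94 mm and grips with 3 to 60 N. Pads are 16 mm wide; open, the fingers measure 119 mm over their backs; the gripper's body (75 mm by 177 mm) begins 78 mm behind the grasp point.
Start: joints at [-83.079, 15.808, 86.224, -0, 77.962, -6.933], TCP at [0.138, -0.558, 0.224] pointing down, gripper open.
Joint ranges: [-165.64, 165.64], [-43.16, 119.46], [12.63, 154.43], [-67.54, 247.53], [6.08, 155.33], [-154.97, 154.97]. Speed limits (degrees/s): [147.25, 147.25, 180, 180, 180, 180].

INTERFACE

Orientations are given as [roll, pitch, yaw] about the fixed x, y, z axes, in that order (R = Rz(yaw) Ry(pitch) Rx(roll)).
In Python, from cell import sense, capture, finish_job, tips_ahead gives the robot as it stands. The module is installed in compiled form; this text tells all that it offers.
- The arm moves only by the tool move_arm, never from a script. Its argument "plan" is a list of rows, each an object with "translation": the shift along the world's x, y, z in mm, a list of three; "twist": the turn, a rotation vector about the world's x, y, z in units of 5 degrees (1.0 is 5 degrees), a list of three; "fingers": the opening, from 0 (shut) to 1 (fully open). A call has 1 to 10 rows; each row shifts and turns the commanded pose from where the row before left it; what a row does not reach is not made up. A row lasts 1/10 s, in which the tool goes at most 50 mm and 8.59 degrees, less where a joint would pass 70% of its speed; a pose out of reach is approached as far as the arm can. A call is refused whole if a number of a shift passes 50 or a number of a turn 1, either way. A call with a gripper value outside its range is refused whole. The fingers move at their own pace and stop on an object; "squeeze" is the grip in N (left out, the last holds). Time passes only in rows, so rows that do not move let the fingers close. It gives the time, the measured TCP pose, the force, the opening and the grip force at its end, in the units of the state.
- sense(): the state, without advancing time (a new reading comes with each control period).
- capture(name): name is "side" or "top"; returns a dict with "pixels" (480x640x3 uint8, red, green, blue), "depth" (480x640 float32, m along the optical axis (not along the pixel's ray), 0 where there is no reading), "fx", "fy", "cx", "cy" (pixels), "R" (3x3) and "t" (3): a world point X has camera coordinates R X + t. Camera axes: x right, y down, z forward; pixel columns grow to the right and rows downward; lengths in m; the calibration is good to about 2 mm. A picture is of the moment at which its call begins.
- finish_job(): hands the job in; it is judged then, once.
The state is a dict: "time_s": time; "q": joint angles; "qd": joint speeds; "effort": joint torques, N m; "ee_pos": TCP position; "orientation": TCP orientation; "wrist_force": force on the tool from outside, world axes, zero at the start; "wrist_torque": the same for the moment, N m; "gripper_width": finger opening in m; "gripper_force": force on a finger pad.
Only numpy, scipy, OpenCV 4.12 (cv2) and the standard library are available. Lean on these libraries where they do the work, as an engineer would, in place of code of your own. Each camera call takes 0.05 s, during which the arm holds its last target. There are 200 camera calls.

TASK

Close the small cake carrier on the kitchen table: with the fingertips, fold its open blue lid over until it lies flat on the box, then push the lid by its yellow rib towards the orange lip until the lid's front edge is tucked fully home beneath the lip. Only touch and push: do not squeeze the lid or carrier or press hard on it, do not lift, tip or shove the carrier along the table, and leave the jam jar, the mug and the spatula where they are. Finish with the hand clear of everything.

Things in the scene. Friction and masses are not known exactly. Their poses are not given: they have to be found in the camera images.
- carrier: Loose white box with sliced cake, 160 x 160 mm, 2 to 2.8 kg; shoved by more than about 9 N. Origin: centre of its underside, z up. Walls at x = +-80 mm and y = +80 mm (hinge side) end 58 mm above the table; the wall at y = -80 mm carries the orange lip. The blue lid is hinged along the box's x near the +y wall, opens up and out over it, and closes towards the box's -y.
- lid (a joint): Lid angle, rad: 0 = flat closed (hard stop), pi/2 = upright, 1.75 to 2.3 at the start (leaning out over the +y wall), stop at 2.5. Stiff: stays where left, about 0.06 N m to move. At angle a, in the carrier frame, the lid runs from hinge to free edge along (0, -cos a, sin a) and its outer face (top when closed) looks along (0, sin a, cos a).
- lid_slide (a joint): How far lid and hinge have slid in their slots towards the lip (carrier's -y), m: 0 = back stop, 0.020 = front stop, home, edge 10 mm beneath the lip. 0 to 0.005 at the start. Friction of about 3 N holds it where left. The lid folds down past the lip only if this is below about 0.009; farther forward its edge lands on top of the lip and the lid must first be pushed back.
- lid_hinge (a point): Point on the hinge axis, middle of the lid's width: carrier frame (0, +65 mm minus lid_slide, 62 mm). A grey barrel 8 mm thick and 146 mm long runs along it. Axes as the carrier's.
- lid_edge (a point): Middle of the blue lid's free edge, mid-thickness, 115 mm from the hinge axis. The lid is a slab 144 mm wide along x and 4 mm thick, from 3 to 115 mm from the hinge axis, which lies in its mid-thickness. Turns with the lid; axes as the carrier's when closed.
- lid_rib (a point): Middle of the top of the yellow rib on the lid's outer face, 55 mm from the hinge axis. Rib: 100 mm long along x, 6 mm thick, 10 mm proud of the face (closed: its top 74 mm, the lid's top face 64 mm above the table). Between hinge barrel and rib, 48 mm of flat lid gives a fingertip room to push the rib towards the lip.
- lip_edge (a point): Middle of the lower inner edge of the orange lip: carrier frame (0, -60 mm, 67 mm). The lip is a fixed bar 160 mm long along x, y from -60 to -80 mm, 67 to 73 mm above the table; the lid's edge fits beneath it with 3 mm of play.
- jam_jar: Bystander: jar with a red cap, 60 mm across, 85 mm tall, loose; origin under its centre.
- mug: Bystander: blue mug, 76 mm across plus a handle, 85 mm tall, loose; origin under its centre.
- spatula: Bystander: spatula lying on the table, loose, 280 mm long along its own x, its 65 mm wide blade to +x; origin under its middle.
There are look-alikes about, which are no part of the job. Of the things that look like the carrier, the middle-sized one is meant.

How it is judged (in metres and radians):
On the way, in this order (a step that is already met when the one before it is completed fails the run):
1. the lid is folded over, flat on the box, its edge below the height of the lip (value of joint lid below 0.08 rad), for 0.1 s.
2. the lid is pushed home, its edge beneath the lip (value of joint lid_slide above 0.015 m and value of joint lid below 0.045 rad), for 0.2 s.
At the end, for the whole second after the job is handed in: The lid lies flat (angle under 0.045 rad) and has slid more than 15 mm, so its edge is at least 5 mm beneath the lip; the carrier is at rest, level and within 30 mm of its start, and the bystanders are within 20 mm of theirs (all of step 2 and linear speed of carrier below 0.01 m/s and distance of carrier from where it was at the start of the episode below 0.03 m and angle between carrier's own z axis and vertical below 0.05 rad and distance of each of jam_jar, mug, spatula from where it was at the start of the episode below 0.02 m); the robot touches nothing.
It fails at once if the carrier is shoved more than 30 mm (distance of carrier from where it was at the start of the episode above 0.03 m).
It fails at once if the carrier is lifted more than 8 mm or tipped (height (world z) of carrier above 0.008 m or angle between carrier's own z axis and vertical above 0.1 rad).
It fails at once if the lid or carrier is pinched or pressed with more than 45 N (contact force between the fingers and carrier above 45 N).
It fails at once if the jam jar, mug or spatula is moved or lifted more than 20 mm (distance of any of jam_jar, mug, spatula from where it was at the start of the episode above 0.02 m).
It also fails if it takes over 45 s, if anything falls off the work surface, if the arm or the gripper's body presses on something with over 40 N, if the wrist force passes 120 N, or if a joint passes its speed limit or range.

## Working session

There is one attempt and no reset: what is moved stays moved. The work goes in short steps, Python scripts to look and compute and a tool call to move; the robot and the scene stay as the last step left them, time stands still between calls to the robot, and variables do not carry over. Pictures are saved under pics/ and viewed, at most 10 in all, crops included, and the job is handed in when it is done.

Besides the shell and the picture viewer there is one more tool, called after "Call:" as name(argument=value, ...) on one line, values as JSON. move_arm: Moves the arm, as the interface text tells. Its arguments: {"type":"object","properties":{"plan":{"type":"array","items":{"type":"object","properties":{"translation":{"type":"array","items":{"type":"number"}},"twist":{"type":"array","items":{"type":"number"}},"fingers":{"type":"number"}}}},"squeeze":{"type":"number"}},"required":["plan"]}

```bash
mkdir -p pics
cat > h.py <<'E'
import numpy as np, cv2
from cell import sense, capture
def save(c,name,crop=None,s=1):
    im=c["pixels"][:,:,::-1].copy()
    if crop: x0,y0,x1,y1=crop; im=im[y0:y1,x0:x1]
    if s!=1: im=cv2.resize(im,None,fx=s,fy=s,interpolation=cv2.INTER_CUBIC)
    cv2.imwrite("pics/"+name,im)
def pts(c):
    d=c["depth"]; v,u=np.mgrid[:480,:640]
    P=np.stack([(u-c["cx"])/c["fx"]*d,(v-c["cy"])/c["fy"]*d,d],-1)
    W=(P-np.array(c["t"]))@np.array(c["R"]); W[d==0]=np.nan
    return W
E
python3 - <<'E'
from h import *
for n in("top","side"):
    c=capture(n); save(c,n+"0.png"); R=np.array(c["R"]);print(n,-R.T@np.array(c["t"]),R[2],c["fx"])
print(sense())
E
```

```text
top [ 0.34488637 -0.06093309  1.03302286] [ 1.75953241e-01  7.42466129e-04 -9.84398246e-01] 459.38666928925636
side [0.19831293 0.48090965 0.59312667] [ 0.40688563 -0.66377026 -0.62757719] 457.1276656618484
{'time_s': 0.1, 'q': array([-8.30767239e+01,  1.58416838e+01,  8.62855452e+01, -2.02057140e-04,
        7.79640960e+01, -6.93288626e+00]), 'qd': array([ 0.11632167, -0.14753951, -0.16374626, -0.00415734, -0.08115184,
       -0.08723976]), 'effort': array([ 1.13411286e-03, -4.05455160e+01, -2.37779063e+01,  7.02179200e-02,
        2.98853545e-02, -4.66055235e-05]), 'ee_pos': array([ 0.13763881, -0.55779343,  0.22373112]), 'orientation': array([-1.79909319e+02, -1.08274263e-02,  1.38561961e+01]), 'wrist_force': array([ 0.74318985, -0.11003284, -0.44846423]), 'wrist_torque': array([ 0.00621851,  0.07201851, -0.03397349]), 'gripper_force': 0.0, 'gripper_width': 0.09434725672714171}
```

View pics/top0.png

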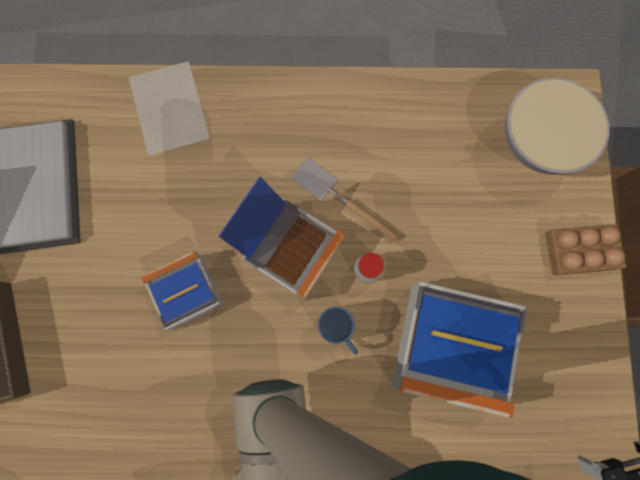

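View pics/side0.png

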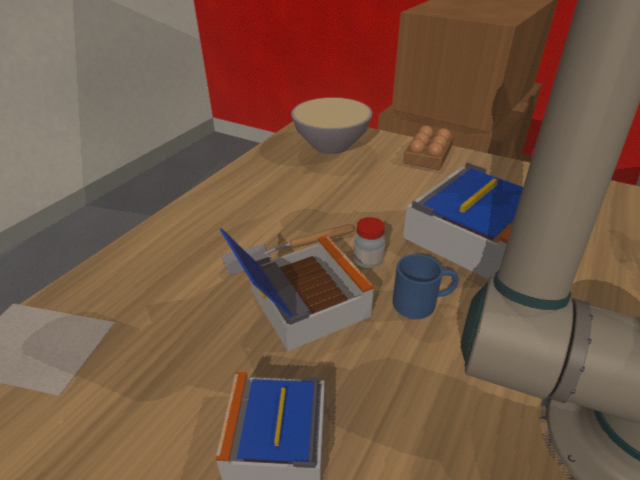

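Three look-alikes in the top view: the small closed one at (181,292), the open one at (283,243) and the large closed one at (465,345). In the side view they are at (272,425), (310,300) and (475,225). The open one is middle-sized and has sliced cake, so it fits. I'll confirm it in a crop and measure it.

```bash
cat >> h.py <<'E'
def lid(c,roi,verbose=1):
    """blue and orange points within image roi"""
    W=pts(c); hsv=cv2.cvtColor(c["pixels"],cv2.COLOR_RGB2HSV); H,S,V=cv2.split(hsv)
    m=np.zeros(H.shape,bool); x0,y0,x1,y1=roi; m[y0:y1,x0:x1]=1
    m&=np.isfinite(W[...,0])
    o=m&(H>5)&(H<15)&(S>170)&(V>120)&(W[...,2]>.060)
    b=m&(H>108)&(H<125)&(S>150)&(W[...,2]>.05)
    return W,o,b
E
python3 - <<'E'
from h import *
c=capture("top"); save(c,"crop1.png",(200,150,420,370),2.7)
W,o,b=lid(c,(200,150,345,310))
O=W[o]; print(len(O),O.mean(0)); top=O[abs(O[:,2]-.073)<.004]
print(cv2.minAreaRect(top[:,:2].astype(np.float32)*1000),np.median(top[:,2]))
B=W[b]; print(len(B),B.min(0),B.max(0)); mu=B.mean(0); u,s,v=np.linalg.svd(B-mu,full_matrices=False); print(mu,v,s)
c2=capture("side"); W2,o2,b2=lid(c2,(210,215,375,345))
O=W2[o2]; top=O[abs(O[:,2]-.073)<.004]; print(cv2.minAreaRect(top[:,:2].astype(np.float32)*1000),len(top))
B=W2[b2]; mu=B.mean(0); u,s,v=np.linalg.svd(B-mu,full_matrices=False); print(len(B),mu,v,s,B.max(0))
E
```

```text
419 [ 0.47674286 -0.06853289  0.07370317]
((473.8648681640625, -68.01226806640625), (16.219785690307617, 156.34405517578125), 56.994266510009766) 0.07363221418452155
291 [0.38944239 0.05633146 0.05000219] [0.53110204 0.18993251 0.10458567]
[0.46467995 0.12555981 0.06800177] [[-0.67272559  0.70914777 -0.21106804]
 [-0.71068283 -0.6986807  -0.08231154]
 [-0.20584021  0.09462935  0.97399953]] [1.24211805 0.17503325 0.12029763]
((473.35028076171875, -68.75775146484375), (20.940170288085938, 161.9028778076172), 57.8026008605957) 592
257 [0.53166826 0.097346   0.13449126] [[-0.80288771  0.11889331 -0.58415383]
 [ 0.37378294 -0.66295265 -0.64867565]
 [ 0.46438952  0.73916045 -0.48783624]] [0.79048282 0.43042237 0.01508241] [0.63211372 0.12942619 0.16604589]
```

View pics/crop1.png

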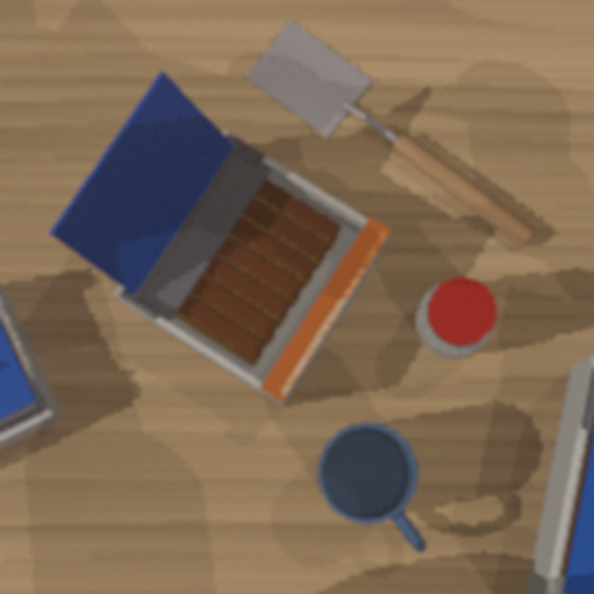

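The crop shows the middle-sized carrier. It is open, with cake, its lip at crop (325,310), its lid leaning out at (145,185), and the spatula, jar and mug clear of it. Carrier origin is about (0.511, -0.010) with yaw -32.6°, and the lid is at about 2.08 rad. Next I'll shut the fingers and go above and behind the lid.

Call:
move_arm(plan=[{"translation":[23,34,2],"twist":[0,0,0.44],"fingers":0},{"translation":[23,34,2],"twist":[0,0,0.44],"fingers":0},{"translation":[23,34,2],"twist":[0,0,0.44],"fingers":0},{"translation":[23,34,2],"twist":[0,0,0.44],"fingers":0},{"translation":[23,34,2],"twist":[0,0,0.44],"fingers":0},{"translation":[23,34,2],"twist":[0,0,0.44],"fingers":0},{"translation":[23,34,2],"twist":[0,0,0.44],"fingers":0},{"translation":[23,34,2],"twist":[0,0,0.44],"fingers":0},{"translation":[23,34,2],"twist":[0,0,0.44],"fingers":0},{"translation":[23,34,2],"twist":[0,0,0.44],"fingers":0}], squeeze=5)

```text
time_s: 1.2
ee_pos: [0.3682, -0.2168, 0.2446]
orientation: [180.0, -0.0, 35.9]
wrist_force: [-0.6, -0.7, -0.2]
gripper_width: 0.0174
gripper_force: 0.0
```

Call:
move_arm(plan=[{"translation":[23,34,0],"twist":[0,0,0.43],"fingers":0},{"translation":[23,34,0],"twist":[0,0,0.43],"fingers":0},{"translation":[23,34,0],"twist":[0,0,0.43],"fingers":0},{"translation":[23,34,0],"twist":[0,0,0.43],"fingers":0},{"translation":[23,34,0],"twist":[0,0,0.43],"fingers":0},{"translation":[23,34,0],"twist":[0,0,0.43],"fingers":0},{"translation":[23,34,0],"twist":[0,0,0.43],"fingers":0},{"translation":[23,34,0],"twist":[0,0,0.43],"fingers":0},{"translation":[23,34,0],"twist":[0,0,0.43],"fingers":0},{"translation":[23,34,0],"twist":[0,0,0.43],"fingers":0}])

```text
time_s: 2.2
ee_pos: [0.5983, 0.1233, 0.2443]
orientation: [180.0, 0.0, 57.5]
wrist_force: [-1.0, -0.7, 0.4]
gripper_width: 0.0008
gripper_force: 0.0
```

Call:
move_arm(plan=[{"translation":[0,0,-25],"fingers":0},{"translation":[0,0,-25],"fingers":0},{"translation":[0,0,-25],"fingers":0},{"translation":[0,0,-25],"fingers":0},{"translation":[-5.4,-8.4,0],"fingers":0},{"translation":[-5.4,-8.4,0],"fingers":0},{"translation":[-5.4,-8.4,0],"fingers":0},{"translation":[-5.4,-8.4,0],"fingers":0},{"translation":[-5.4,-8.4,0],"fingers":0}])

```text
schema error: expected keys translation, twist, fingers
```

Run:
```python
from h import *
c=capture("side"); save(c,"s2.png",(180,150,420,350),2.5); print(sense()["wrist_force"])
```

```text
[4.82117584 2.96946901 0.66986144]
```

View pics/s2.png

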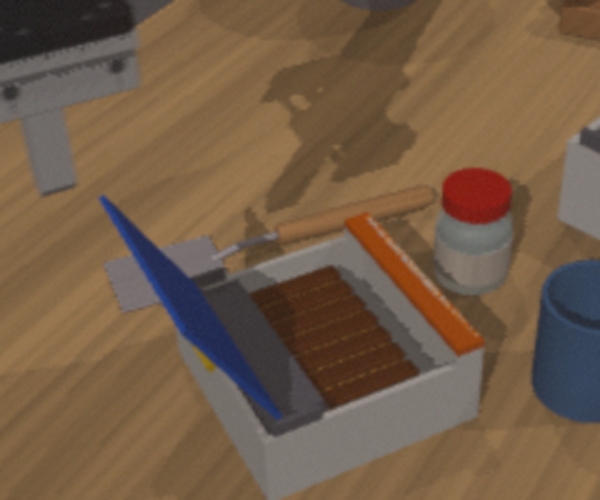

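The move was refused because rows need a twist key. The crop shows the shut fingers at (50,150), still above and behind the lid edge at (105,200). I'll repeat the move with the full keys.

Call:
move_arm(plan=[{"translation":[0,0,-25],"twist":[0,0,0],"fingers":0},{"translation":[0,0,-25],"twist":[0,0,0],"fingers":0},{"translation":[0,0,-25],"twist":[0,0,0],"fingers":0},{"translation":[0,0,-25],"twist":[0,0,0],"fingers":0},{"translation":[-5.4,-8.4,0],"twist":[0,0,0],"fingers":0},{"translation":[-5.4,-8.4,0],"twist":[0,0,0],"fingers":0},{"translation":[-5.4,-8.4,0],"twist":[0,0,0],"fingers":0},{"translation":[-5.4,-8.4,0],"twist":[0,0,0],"fingers":0}])

```text
time_s: 3.05
ee_pos: [0.5769, 0.0874, 0.1464]
orientation: [179.8, -0.2, 57.3]
wrist_force: [0.3, 1.1, 1.2]
gripper_width: 0.0006
gripper_force: 0.6
```

Call:
move_arm(plan=[{"translation":[-4.3,-6.7,0],"twist":[0,0,0],"fingers":0},{"translation":[-4.3,-6.7,0],"twist":[0,0,0],"fingers":0},{"translation":[-4.3,-6.7,0],"twist":[0,0,0],"fingers":0},{"translation":[-4.3,-6.7,0],"twist":[0,0,0],"fingers":0}])

```text
time_s: 3.45
ee_pos: [0.5585, 0.0607, 0.1446]
orientation: [180.0, -0.0, 57.4]
wrist_force: [-0.3, 0.2, 0.2]
gripper_width: 0.0006
gripper_force: 0.3
```

Run:
```python
from h import *
c=capture("side"); save(c,"s3.png",(180,150,420,350),2.5); print(sense()["wrist_force"])
```

```text
[-0.11651267 -1.01259261 -1.31159758]
```

View pics/s3.png

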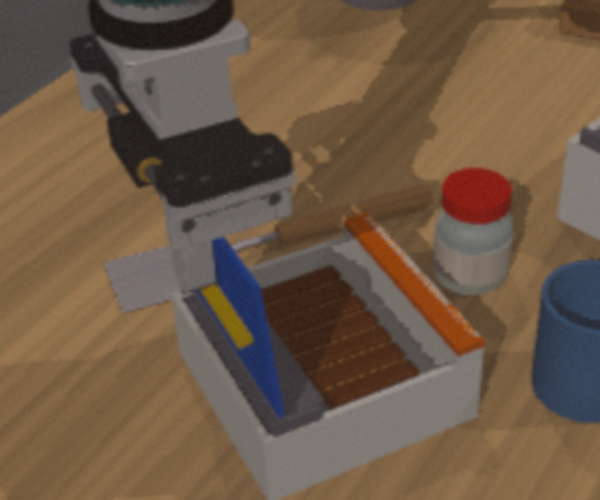

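The side crop shows the lid folded to about upright, blue edge-on at (245,320), with the fingers behind it at (190,265) and the carrier unmoved. I'll continue over.

Call:
move_arm(plan=[{"translation":[-4,-6.3,0],"twist":[0,0,0],"fingers":0},{"translation":[-4,-6.3,0],"twist":[0,0,0],"fingers":0},{"translation":[-4,-6.3,0],"twist":[0,0,0],"fingers":0},{"translation":[-4,-6.3,0],"twist":[0,0,0],"fingers":0},{"translation":[-4,-6.3,0],"twist":[0,0,0],"fingers":0},{"translation":[-4,-6.3,0],"twist":[0,0,0],"fingers":0},{"translation":[-4,-6.3,0],"twist":[0,0,0],"fingers":0},{"translation":[-4,-6.3,0],"twist":[0,0,0],"fingers":0},{"translation":[-4,-6.3,0],"twist":[0,0,0],"fingers":0},{"translation":[-4,-6.3,0],"twist":[0,0,0],"fingers":0}])

```text
time_s: 4.5
ee_pos: [0.5185, -0.0023, 0.1445]
orientation: [180.0, 0.0, 57.4]
wrist_force: [-0.1, 0.4, 0.3]
gripper_width: 0.0004
gripper_force: 0.2
```

Call:
move_arm(plan=[{"translation":[-2.8,-4.4,-5.7],"twist":[0,0,0],"fingers":0},{"translation":[-2.8,-4.4,-5.7],"twist":[0,0,0],"fingers":0},{"translation":[-2.2,-3.4,-6.5],"twist":[0,0,0],"fingers":0},{"translation":[-2.2,-3.4,-6.5],"twist":[0,0,0],"fingers":0},{"translation":[-1.5,-2.4,-7],"twist":[0,0,0],"fingers":0},{"translation":[-1.5,-2.4,-7],"twist":[0,0,0],"fingers":0},{"translation":[-0.7,-1.1,-6],"twist":[0,0,0],"fingers":0},{"translation":[-0.7,-1.1,-6],"twist":[0,0,0],"fingers":0},{"translation":[-0.2,-0.3,-3],"twist":[0,0,0],"fingers":0}])

```text
time_s: 5.4
ee_pos: [0.5039, -0.0246, 0.0903]
orientation: [-180.0, 0.0, 57.4]
wrist_force: [-0.2, 0.8, 0.1]
gripper_width: 0.0004
gripper_force: 0.1
```

Run:
```python
from h import *
c=capture("side"); save(c,"s4.png",(180,150,420,350),2.5); s=sense();print(s["wrist_force"],s["ee_pos"])
```

```text
[-0.2604763   0.06062877  0.03515052] [ 0.50376022 -0.02455121  0.09017721]
```

View pics/s4.png

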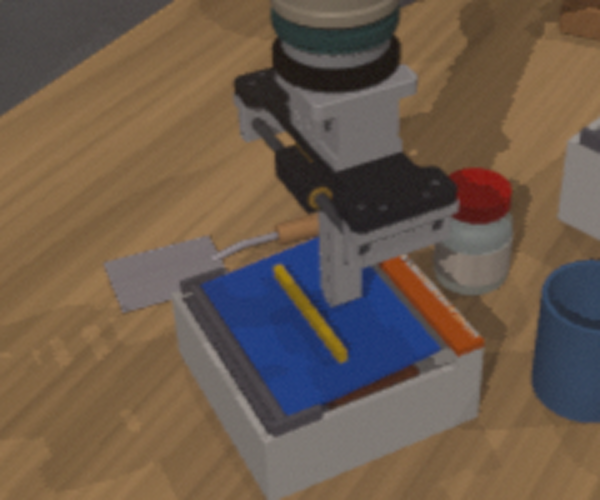

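The lid is nearly flat: the fingertip is at (343,295) on the blue face, the rib at (310,315) and the orange lip at (430,305). I'll ease it down and watch the force.

Call:
move_arm(plan=[{"translation":[0,0,-1.5],"twist":[0,0,0],"fingers":0},{"translation":[0,0,-1.5],"twist":[0,0,0],"fingers":0},{"translation":[0,0,-1.5],"twist":[0,0,0],"fingers":0},{"translation":[0,0,-1],"twist":[0,0,0],"fingers":0},{"translation":[0,0,-0.5],"twist":[0,0,0],"fingers":0},{"translation":[0,0,0],"twist":[0,0,0],"fingers":0}])

```text
time_s: 6.05
ee_pos: [0.5043, -0.0246, 0.0851]
orientation: [180.0, -0.0, 57.4]
wrist_force: [-0.1, -0.5, 0.0]
gripper_width: 0.0007
gripper_force: 0.0
```

Call:
move_arm(plan=[{"translation":[0,0,-0.5],"twist":[0,0,0],"fingers":0},{"translation":[0,0,0],"twist":[0,0,0],"fingers":0}])

```text
time_s: 6.25
ee_pos: [0.5043, -0.0246, 0.0846]
orientation: [180.0, -0.0, 57.4]
wrist_force: [0.3, -0.6, 0.8]
gripper_width: 0.0007
gripper_force: 0.0
```

Call:
move_arm(plan=[{"translation":[0,0,-0.5],"twist":[0,0,0],"fingers":0},{"translation":[0,0,-0.5],"twist":[0,0,0],"fingers":0},{"translation":[0,0,-0.5],"twist":[0,0,0],"fingers":0},{"translation":[0,0,0],"twist":[0,0,0],"fingers":0}])

```text
time_s: 6.65
ee_pos: [0.5043, -0.0246, 0.0831]
orientation: [180.0, 0.0, 57.4]
wrist_force: [-1.1, -0.3, -0.2]
gripper_width: 0.0002
gripper_force: 0.3
```

Call:
move_arm(plan=[{"translation":[0,0,-0.5],"twist":[0,0,0],"fingers":0},{"translation":[0,0,0],"twist":[0,0,0],"fingers":0}])

```text
time_s: 6.85
ee_pos: [0.5044, -0.0247, 0.0828]
orientation: [180.0, -0.0, 57.4]
wrist_force: [-0.3, -0.2, 2.9]
gripper_width: 0.0003
gripper_force: 1.2
```

Call:
move_arm(plan=[{"translation":[0,0,-0.5],"twist":[0,0,0],"fingers":0},{"translation":[0,0,0],"twist":[0,0,0],"fingers":0}])

```text
time_s: 7.05
ee_pos: [0.5044, -0.0247, 0.0824]
orientation: [180.0, -0.0, 57.4]
wrist_force: [-0.8, 0.1, 4.6]
gripper_width: 0.0004
gripper_force: 2.4
```

Contact at the stop: lid flat at under 5 N. Next I'll lift, cross to behind the rib and measure the rib.

Call:
move_arm(plan=[{"translation":[0,0,15],"twist":[0,0,0],"fingers":0},{"translation":[0,0,20],"twist":[0,0,0],"fingers":0},{"translation":[7,11,0],"twist":[0,0,0],"fingers":0},{"translation":[7,11,0],"twist":[0,0,0],"fingers":0},{"translation":[7,11,0],"twist":[0,0,0],"fingers":0},{"translation":[7,11,0],"twist":[0,0,0],"fingers":0},{"translation":[0,0,0],"twist":[0,0,0],"fingers":0}])

```text
time_s: 7.75
ee_pos: [0.5331, 0.0212, 0.1162]
orientation: [-180.0, -0.0, 57.5]
wrist_force: [0.9, -0.3, 0.1]
gripper_width: 0.0004
gripper_force: 0.0
```

```bash
cat > m.py <<'E'
from h import *
e=np.array([.539,.842]); x=np.array([.842,-.539]); o0=np.array([.511,-.0095])
def run():
  for n,roi in(("side",(200,200,400,350)),("top",(200,170,350,310))):
    c=capture(n); W=pts(c); H,S,V=cv2.split(cv2.cvtColor(c["pixels"],cv2.COLOR_RGB2HSV))
    m=np.zeros(H.shape,bool); m[roi[1]:roi[3],roi[0]:roi[2]]=1
    for k,mm in(("rib",(H>20)&(H<32)&(S>170)&(V>120)),("lip",(H>5)&(H<15)&(S>170)&(V>120)),("lid",(H>108)&(H<125)&(S>150))):
        P=W[m&mm]; P=P[P[:,2]>.055]
        if k=="rib": P=P[P[:,2]>.07]
        if len(P)<8: print(n,k,len(P)); continue
        Y=(P[:,:2]-o0)@e*1000; X=(P[:,:2]-o0)@x*1000
        print(n,k,len(P),"y5/50/95",np.percentile(Y,[5,50,95]).round(1),"x",np.percentile(X,[5,95]).round(1),"z5/50/95",np.percentile(P[:,2]*1000,[5,50,95]).round(1))
        if k=="lid":
            A=np.c_[Y,np.ones(len(Y))]; r=np.linalg.lstsq(A,P[:,2]*1000,rcond=None)[0]; print("  tilt",-r[0].round(3))
  s=sense(); p=s["ee_pos"]; print("tcp y",((p[:2]-o0)@e*1000).round(1),"x",((p[:2]-o0)@x*1000).round(1),"z",p[2],s["wrist_force"].round(1))
if __name__=="__main__": run()
E
python3 m.py
```

```text
side rib 118 y5/50/95 [ 5.9  9.  11.1] x [-48.   15.4] z5/50/95 [70.9 73.9 75.5]
side lip 419 y5/50/95 [-76.  -67.5 -60.6] x [-77.9  28.8] z5/50/95 [71.4 73.3 74.8]
side lid 3094 y5/50/95 [-46.3  -2.   54.3] x [-67.7  58.4] z5/50/95 [62.7 64.2 65.7]
  tilt -0.002
top rib 0
top lip 363 y5/50/95 [-72.3 -67.6 -62.9] x [-71.1  71.2] z5/50/95 [71.1 73.9 76.6]
top lid 1616 y5/50/95 [-47.2 -22.9  20.5] x [-58.7  63.6] z5/50/95 [61.9 64.8 67.7]
  tilt 0.002
tcp y 36.1 x 1.9 z 0.11640057125332365 [-0.7 -0.4  0.6]
```

The lid is flat (tilt about 0) with the rib at y≈9 mm, so the slide is about 1 mm. The finger at y=36 sits between barrel and rib. I'll lower it and push.

Call:
move_arm(plan=[{"translation":[0,0,-10],"twist":[0,0,0],"fingers":0},{"translation":[0,0,-10],"twist":[0,0,0],"fingers":0},{"translation":[0,0,-6],"twist":[0,0,0],"fingers":0},{"translation":[0,0,-4],"twist":[0,0,0],"fingers":0},{"translation":[-2.2,-3.4,0],"twist":[0,0,0],"fingers":0},{"translation":[-2.2,-3.4,0],"twist":[0,0,0],"fingers":0},{"translation":[-1.6,-2.5,0],"twist":[0,0,0],"fingers":0},{"translation":[0,0,0],"twist":[0,0,0],"fingers":0}])

```text
time_s: 8.65
ee_pos: [0.5262, 0.0096, 0.0874]
orientation: [180.0, -0.0, 57.3]
wrist_force: [-0.5, 0.7, 0.2]
gripper_width: 0.0003
gripper_force: 0.0
```

Call:
move_arm(plan=[{"translation":[-1.1,-1.7,0],"twist":[0,0,0],"fingers":0},{"translation":[-1.1,-1.7,0],"twist":[0,0,0],"fingers":0},{"translation":[-1.1,-1.7,0],"twist":[0,0,0],"fingers":0},{"translation":[-1.1,-1.7,0],"twist":[0,0,0],"fingers":0},{"translation":[-1.1,-1.7,0],"twist":[0,0,0],"fingers":0}])

```text
time_s: 9.15
ee_pos: [0.5212, 0.0019, 0.0873]
orientation: [180.0, -0.1, 57.3]
wrist_force: [1.7, 3.1, 0.3]
gripper_width: 0.0003
gripper_force: 1.6
```

```bash
python3 m.py
```

```text
side rib 73 y5/50/95 [0.6 3.2 5.1] x [-49.   -9.9] z5/50/95 [71.  73.8 75.6]
side lip 376 y5/50/95 [-78.3 -69.1 -61.1] x [-78.1   4. ] z5/50/95 [71.4 73.1 74.7]
side lid 2700 y5/50/95 [-50.6  11.4  49.3] x [-68.5  55.9] z5/50/95 [62.7 64.3 65.8]
  tilt -0.001
top rib 0
top lip 358 y5/50/95 [-72.2 -67.5 -62.9] x [-71.1  70. ] z5/50/95 [71.4 73.8 76.7]
top lid 836 y5/50/95 [-53.6 -37.6  -9.8] x [-40.   64.9] z5/50/95 [61.8 64.8 67.4]
  tilt 0.007
tcp y 14.7 x 2.5 z 0.08727210970232167 [1.7 2.9 1.5]
```

The rib has moved about 6 mm at 3.4 N and the lip hasn't shifted. I'll push about 12 mm more.

Call:
move_arm(plan=[{"translation":[-1.1,-1.7,0],"twist":[0,0,0],"fingers":0},{"translation":[-1.1,-1.7,0],"twist":[0,0,0],"fingers":0},{"translation":[-1.1,-1.7,0],"twist":[0,0,0],"fingers":0},{"translation":[-1.1,-1.7,0],"twist":[0,0,0],"fingers":0},{"translation":[0,0,0],"twist":[0,0,0],"fingers":0}])

```text
time_s: 9.75
ee_pos: [0.5164, -0.0057, 0.0872]
orientation: [180.0, 0.0, 57.3]
wrist_force: [2.4, 1.4, 0.2]
gripper_width: 0.0004
gripper_force: 1.1
```

Call:
move_arm(plan=[{"translation":[-0.8,-1.3,0],"twist":[0,0,0],"fingers":0},{"translation":[-0.8,-1.3,0],"twist":[0,0,0],"fingers":0},{"translation":[0,0,0],"twist":[0,0,0],"fingers":0}])

```text
time_s: 10.05
ee_pos: [0.5148, -0.0081, 0.0872]
orientation: [180.0, 0.0, 57.4]
wrist_force: [2.2, 1.8, 0.8]
gripper_width: -0.0002
gripper_force: 1.2
```

```bash
python3 m.py
```

```text
side rib 73 y5/50/95 [-11.5  -8.8  -6.5] x [-49.4  -9.7] z5/50/95 [71.4 73.9 75.3]
side lip 331 y5/50/95 [-75.9 -67.8 -60.9] x [-78.4   1.1] z5/50/95 [71.5 73.2 74.6]
side lid 2480 y5/50/95 [-55.    3.4  37.5] x [-69.   57.5] z5/50/95 [62.7 64.2 65.7]
  tilt -0.002
top rib 0
top lip 296 y5/50/95 [-72.2 -67.8 -62.8] x [-45.8  71.5] z5/50/95 [70.7 73.6 76.7]
top lid 388 y5/50/95 [-54.9 -42.5 -19.5] x [-56.7  66. ] z5/50/95 [62.1 64.7 67.6]
  tilt -0.002
tcp y 3.3 x 2.5 z 0.08716023983322137 [1.4 1.5 1.4]
```

The rib is now at y≈-8.8 mm, so the slide is about 18 mm. I'll nudge it 1 mm more, then back off and lift clear.

Call:
move_arm(plan=[{"translation":[-0.5,-0.8,0],"twist":[0,0,0],"fingers":0},{"translation":[0,0,0],"twist":[0,0,0],"fingers":0},{"translation":[0,0,0],"twist":[0,0,0],"fingers":0},{"translation":[3,4.6,0],"twist":[0,0,0],"fingers":0},{"translation":[3,4.6,4],"twist":[0,0,0],"fingers":0},{"translation":[0,0,20],"twist":[0,0,0],"fingers":0},{"translation":[0,0,30],"twist":[0,0,0],"fingers":0},{"translation":[0,0,40],"twist":[0,0,0],"fingers":0},{"translation":[0,0,40],"twist":[0,0,0],"fingers":0},{"translation":[0,0,30],"twist":[0,0,0],"fingers":0}])

```text
time_s: 11.15
ee_pos: [0.5201, 0.0007, 0.2535]
orientation: [179.9, 0.0, 57.4]
wrist_force: [0.6, 0.2, 0.2]
gripper_width: 0.0006
gripper_force: 0.0
```

```bash
python3 m.py
python3 - <<'E'
from h import *
save(capture("side"),"s5.png",(180,150,480,350),2.5)
E
```

```text
side rib 148 y5/50/95 [-12.2  -9.1  -7.1] x [-46.9  42.8] z5/50/95 [71.2 73.8 75.7]
side lip 569 y5/50/95 [-76.5 -68.  -60.5] x [-75.7  72. ] z5/50/95 [71.8 73.2 74.7]
side lid 2923 y5/50/95 [-55.3  -2.4  36.2] x [-68.   62.7] z5/50/95 [62.6 64.2 65.8]
  tilt -0.002
top rib 0
top lip 354 y5/50/95 [-72.2 -67.7 -63.1] x [-71.1  71.6] z5/50/95 [71.  73.8 76.7]
top lid 1324 y5/50/95 [-54.  -34.3  10.6] x [-59.3  65. ] z5/50/95 [61.9 64.8 67.7]
  tilt 0.007
tcp y 14.4 x 4.1 z 0.2555543098757921 [ 0.1 -0.4  0. ]
```

View pics/s5.png

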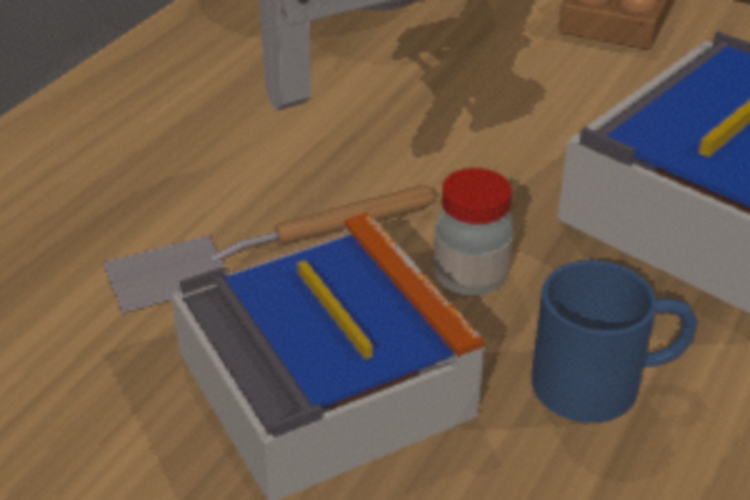

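The lid is flat with its edge under the lip at (415,285), and the rib is at (335,310). The spatula, jar and mug haven't moved, and the hand is clear at (285,50). Handing in.

```bash
python3 -c "
from cell import finish_job; print(finish_job())"
```

```text
the job is handed in; nothing more can be done
None
```

The carrier's lid is folded flat and pushed about 18–19 mm towards the lip, so its edge sits about 8–9 mm beneath it; the carrier, jar, mug and spatula stayed where they were, the hand is clear, and the job is handed in (no verdict was returned).

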